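# Push the plug jar to its taped place and fill it

## Robot

A 6-joint arm with a two-finger parallel gripper is mounted at the origin on a cart in front of the work surface, level with it; the furniture and walls round the work are solid. World frame = base frame: x ahead of the robot, y to its left, z up, the work surface at z = 0. Lengths are in m, angles in degrees, forces in N, time in s.
With the tool pointing down it reaches from about 0.25 to 0.775 m from the base axis. Payload 4 kg.
Tool frame: the origin (TCP) lies between the finger pads, 19 mm behind the fingertips; this is the grasp point; z points along the fingers, y is the line along which they close (so a half turn about z gives the same grasp; the last joint's range is limited). The gripper opens to 85 mm and grips with 20 to 120 N. Pads are 22 mm wide; open, the fingers measure 114 mm over their backs; the gripper's body (76 mm by 85 mm) begins 54 mm behind the grasp point. The pads swing forward as they close: fully open they stand 13 mm farther back than shut.
Start: joints at [66.973, 4.996, 78.535, -0, 96.463, -5.907], TCP at [0.162, 0.526, 0.25] pointing down, gripper open.
Joint ranges: [-177.83, 177.83], [-43.37, 116.18], [15.69, 146.23], [-61.86, 241.86], [9.47, 152.12], [-147.06, 147.06]. Speed limits (degrees/s): [159.86, 159.86, 180, 180, 180, 180].

## Interface

Orientations are given as [roll, pitch, yaw] about the fixed x, y, z axes, in that order (R = Rz(yaw) Ry(pitch) Rx(roll)).
In Python, from bench import arm gives the robot as it stands.
- The arm moves only by the shell command python3 -m handwheel 'ROWS' [FORCE]. ROWS is JSON, a list that holds one entry, the list of rows, each a list of 5 numbers: the shift along the tool's x, y, z in units of 0.04 m (1.0 is 0.04 m), then the turn about the tool's z in units of 0.15 rad (1.0 is 0.15 rad), then the opening, from -1 (shut) to 1 (fully open). A call has 1 to 5 rows; each row shifts and turns the commanded pose from where the row before left it, along the tool's axes as they then stand; what a row does not reach is not made up. A row lasts 1/10 s, in which the tool goes at most 50 mm and 8.59 degrees, less where a joint would pass 70% of its speed; a pose out of reach is approached as far as the arm can. A call with a number of a shift or a turn outside -1 to 1 is refused whole. A call with a gripper value outside its range is refused whole. The fingers move at their own pace and stop on an object; FORCE is the grip in N (left out, the last holds). Time passes only in rows, so rows that do not move let the fingers close. It gives the time, the measured TCP pose, the force, the opening and the grip force at its end, in the units of the state.
- arm.read_state(): the state, without advancing time (a new reading comes with each control period).
- arm.read_camera(name): name is "side" or "top" or "wrist"; returns the picture (420x560x3 uint8, red, green, blue); there is no depth.
- arm.calibration(name): a dict with "intrinsics" (3x3 intrinsics, pixels), "position" and "rotation" of the camera in the world; the wrist camera has in their place "hand_eye" (4x4, takes a point from camera to tool coordinates, whose origin is the TCP and whose axes are the flange's). Camera axes: x right, y down, z forward; pixel columns grow to the right and rows downward; lengths in m; the calibration is good to about 2 mm. A picture is of the moment at which its call begins: read the wrist's pose just before it. calibration takes no time and is no camera call.
- arm.job_done(): hands the job in; it is judged then, once.
The state is a dict: "clock": time; "joints": joint angles; "joint_vel": joint speeds; "joint_torque": joint torques, N m; "ee_pos": TCP position; "eef_rot": TCP orientation; "ft_force": force on the tool from outside, world axes, zero at the start; "ft_torque": the same for the moment, N m; "opening": finger opening in m; "finger_force": force on a finger pad.
Only numpy, scipy, OpenCV 4.12 (cv2) and the standard library are available. Lean on these libraries where they do the work, as an engineer would, in place of code of your own. Each camera call takes 0.05 s, during which the arm holds its last target. There are 200 camera calls.

## Task

First push the blue jar along the bench, by its body and without gripping its neck, lifting it or tipping it, until it stands inside the yellow tape ring with none of the tape covered. Then drop both dark wooden plugs in through its neck, leaving the jar upright inside the ring. Leave the glue bottle, the stain jar and the wax tin where they stand.

Things in the scene. Friction and masses are not known exactly. Their poses are not given: they have to be found in the camera images.
- jar: Blue plastic jar, hollow, loose, 0.3 to 0.54 kg, round about its z axis (up); origin at the centre of its underside. Body 96 mm in diameter (too wide for the gripper) to 55 mm high, sloping shoulder to 68 mm, then a narrow neck, 44 mm outside and 35 mm inside diameter, to the open rim at 85 mm. Walls 4.5 mm, inner floor at 5 mm.
- jar_mouth (a point): Centre of the jar's open mouth, level with the rim, 85 mm above the bench.
- tape_ring: Flat ring of yellow tape stuck on the bench, with no noticeable thickness; inner diameter 124 mm, outer diameter 140 mm. Origin at its centre on the bench top. The jar inside it with none of the tape covered has its centre within 14 mm of the ring's.
- plug_a_center (a point): Centre of a dark brown wooden plug, a cylinder 20 mm in diameter and 30 mm long, about 15 g, loose, standing on end on the bench, so this point is 15 mm above the bench.
- plug_b_center (a point): Centre of the other dark brown wooden plug, the same in all respects.
- glue_stick: White and red glue bottle, 34 mm in diameter, 110 mm tall, standing loose; origin at the centre of its underside. To be left alone.
- stain_jar: Small round pot with a pale green lid and a pale grey base, 55 mm in diameter, 34 mm tall, loose; origin at the centre of its underside. To be left alone.
- wax_tin: Round tin with a dark green lid, 67 mm in diameter, 27 mm tall, loose; origin at the centre of its underside. To be left alone.

How it is judged:
By the outcome, as a careful person would: the job done as asked, in the order asked, and still so for the second after the job is handed in, with the robot touching nothing.
It also fails if it takes over 61 s, if anything falls off the work surface, if the arm or the gripper's body presses on something with over 40 N, if the wrist force passes 120 N, or if a joint passes its speed limit or range.

## Working session

There is one attempt and no reset: what is moved stays moved. The work goes in short steps, Python scripts to look and compute and a shell command to move; the robot and the scene stay as the last step left them, time stands still between calls to the robot, and variables do not carry over. Pictures are saved under pics/ and viewed, at most 10 in all, crops included, and the job is handed in when it is done.

```bash
mkdir -p pics; ls; python3 - <<'E'
from bench import arm
import cv2
print(arm.read_state())
for n in("top","side","wrist"):
    cv2.imwrite(f"pics/{n}0.png",arm.read_camera(n)[:,:,::-1]); print(arm.calibration(n))
E
```

```text
pics
{'clock': 0.0, 'joints': array([ 6.69737588e+01,  5.03994678e+00,  7.86271276e+01,  1.66803575e-03,
        9.64626524e+01, -5.90800748e+00]), 'joint_vel': array([-0.0698267 , -0.1236039 , -0.02100432, -0.08047548,  0.13812972,
        0.01069534]), 'joint_torque': array([-5.01077757e-04, -3.51858938e+01, -3.13276613e+01, -2.25181057e-04,
        1.07344877e-02,  2.16203333e-06]), 'ee_pos': array([0.1617092 , 0.52520159, 0.24880999]), 'eef_rot': array([-1.79871133e+02, -1.50020181e-02,  1.62881935e+02]), 'ft_force': array([0.56326637, 0.25553066, 0.79370018]), 'ft_torque': array([ 0.01989083, -0.02460628, -0.04717459]), 'finger_force': 0.0, 'opening': 0.08508554808255339}
{'intrinsics': array([[427.30959111,   0.        , 278.75751995],
       [  0.        , 427.30959111, 207.05364187],
       [  0.        ,   0.        ,   1.        ]]), 'position': array([ 0.50767537, -0.0047821 ,  0.97239609]), 'rotation': array([-174.50893498,   -1.04845417,  -91.62337123])}
{'intrinsics': array([[424.07736923,   0.        , 274.58242629],
       [  0.        , 424.07736923, 209.75930516],
       [  0.        ,   0.        ,   1.        ]]), 'position': array([1.0485921 , 0.22105967, 0.82220558]), 'rotation': array([-144.28609804,    0.3141889 ,  115.86842591])}
{'intrinsics': array([[357.03386349,   0.        , 281.4566837 ],
       [  0.        , 357.03386349, 212.47970212],
       [  0.        ,   0.        ,   1.        ]]), 'hand_eye': array([[-1.71662766e-03, -9.56232609e-01, -2.92602546e-01,
         7.52152167e-02],
       [ 9.99998430e-01, -1.51272617e-03, -9.23118695e-04,
         7.79668484e-04],
       [ 4.40088671e-04, -2.92603671e-01,  9.56233705e-01,
        -1.24468967e-01],
       [ 0.00000000e+00,  0.00000000e+00,  0.00000000e+00,
         1.00000000e+00]])}
```

View pics/top0.png

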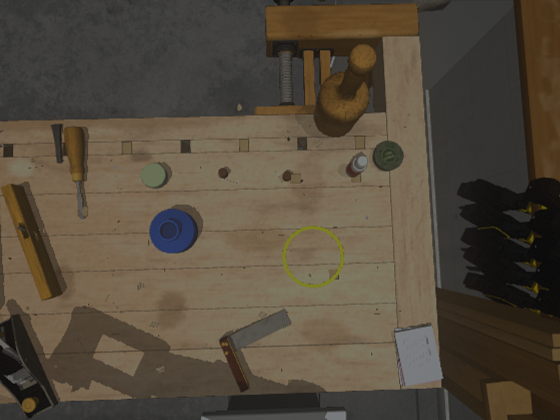

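View pics/side0.png

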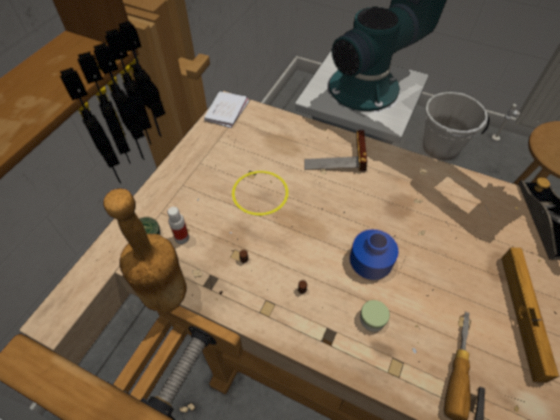

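The top view shows the jar's mouth at about (169,230), the ring at (313,257), the plugs at (223,173) and (288,176), the stain pot at (153,175), the glue at (358,165) and the tin at (388,155). In the side view the same things are at: jar mouth (377,242), ring (260,193), plugs (303,287) and (244,256).

```bash
cat > h.py <<'E'
from bench import arm
import numpy as np, cv2
from scipy.spatial.transform import Rotation as Ro
def pose(n,st=None):
    c=arm.calibration(n)
    if n!="wrist": return c["intrinsics"],Ro.from_euler("xyz",c["rotation"],degrees=True).as_matrix(),np.array(c["position"])
    st=st or arm.read_state(); R=Ro.from_euler("xyz",st["eef_rot"],degrees=True).as_matrix(); H=c["hand_eye"]
    return c["intrinsics"],R@H[:3,:3],R@H[:3,3]+st["ee_pos"]
def ray(P,px):
    K,R,p=P; d=R@np.linalg.inv(K)@np.array([*px,1.]); return p,d/np.linalg.norm(d)
def at_z(P,px,z):
    p,d=ray(P,px); return p+d*(z-p[2])/d[2]
def tri(P1,a,P2,b):
    p,d=ray(P1,a);q,e=ray(P2,b); s=np.linalg.lstsq(np.stack([d,-e],1),q-p,rcond=None)[0]
    x,y=p+s[0]*d,q+s[1]*e; return (x+y)/2,np.linalg.norm(x-y)
def proj(P,X):
    K,R,p=P; u=K@(R.T@(np.asarray(X)-p)); return u[:2]/u[2]
E
python3 - <<'E'
import cv2,numpy as np
t=cv2.imread("pics/top0.png");s=cv2.imread("pics/side0.png")
def c(im,x,y,w,h,k): return cv2.resize(im[y:y+h,x:x+w],None,fx=k,fy=k,interpolation=cv2.INTER_CUBIC)
# each tile 400x300
a=np.hstack([c(t,205,155,100,75//2*1+0,4)[:150],c(s,230,240,100,37+0,4)[:150]])
tile=lambda im,x,y,w,h,k:c(im,x,y,w,h,k)
r1=np.hstack([tile(t,205,150,100,50,4),tile(s,230,245,100,50,4)])
r2=np.hstack([tile(t,145,205,50,50,8),tile(s,350,225,50,50,8)])
cv2.imwrite("pics/crop1.png",np.vstack([r1,r2]))
from h import *
for n,im in(("top",t),("side",s)):
    hsv=cv2.cvtColor(im,cv2.COLOR_BGR2HSV); m=cv2.inRange(hsv,(24,150,120),(35,255,255))
    k,l,st,ce=cv2.connectedComponentsWithStats(m); 
    ys,xs=np.nonzero(m); P=pose(n); 
    W=np.array([at_z(P,(x,y),0)[:2] for x,y in zip(xs,ys)])
    c0=np.median(W,0)
    # fit circle
    for _ in range(5):
        k=abs(np.linalg.norm(W-c0,axis=1)-.066)<.02; w=W[k]; A=np.c_[2*w,np.ones(len(w))]; so=np.linalg.lstsq(A,(w**2).sum(1),rcond=None)[0]; c0=so[:2]
    print(n,c0,np.sqrt(so[2]+c0@c0),k.sum())
E
```

```text
top [ 0.48665032 -0.09895832] 0.06601994392121482 481
side [ 0.48551314 -0.09768344] 0.06611952447637871 345
```

View pics/crop1.png

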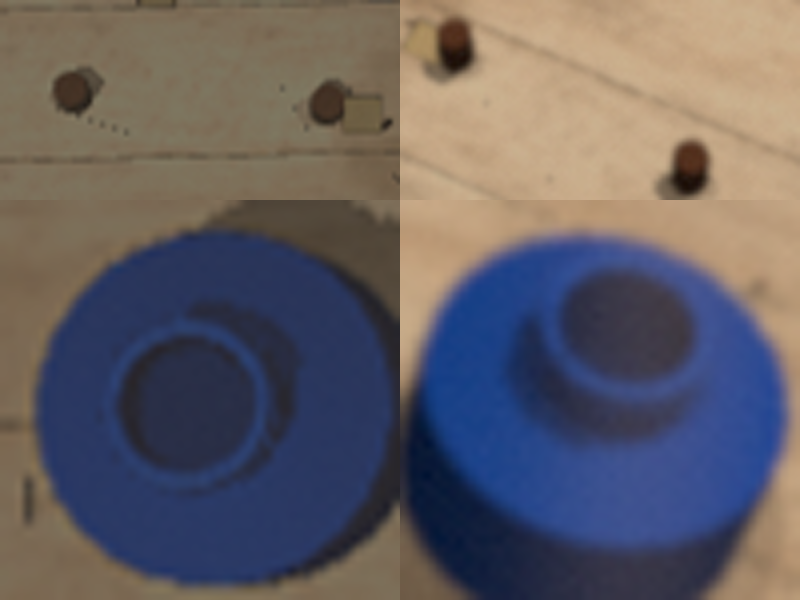

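Crop: plug tops at top view (223,172.8), (286.5,175.8) and side view (302.8,283), (244,252.3). The mouth is at (168.6,230.5) top and (378.5,240.8) side.

```bash
python3 - <<'E'
from h import *
T,S=pose("top"),pose("side")
for n,a,b in(("A",(223,172.75),(302.75,283)),("B",(286.5,175.75),(244,252.25)),("mouth",(168.6,230.5),(378.5,240.75))): print(n,*tri(T,a,S,b))
for n,p,z in(("stain",(153,175),.034),("glue",(361,159),.11),("tin",(388,155),.027)): print(n,at_z(T,p,z))
st=arm.read_state(); print(Ro.from_euler("xyz",st["eef_rot"],degrees=True).as_matrix().round(3),st["ee_pos"])
E
```

```text
A [0.67794087 0.09920053 0.02626499] 0.0029329698487587322
B [ 0.66725782 -0.04295513  0.02867375] 0.0021014828540142356
mouth [0.54954041 0.20845073 0.08025758] 0.0037926736915520664
stain [0.67591867 0.25141816 0.034     ]
glue [ 0.68489554 -0.19489277  0.11      ]
tin [ 0.70962633 -0.2748536   0.027     ]
[[-0.956  0.294 -0.001]
 [ 0.294  0.956 -0.002]
 [ 0.    -0.002 -1.   ]] [0.16177907 0.52531425 0.24904492]
```

```bash
python3 -m handwheel '[[[0,0,0,1,0.3],[0,0,0,1,0.3],[0,0,0,1,0.3],[0,0,0,1,0.3],[0,0,0,1,0.3]]]'
python3 -m handwheel '[[[0,0,0,1,0.3],[0,0,0,1,0.3],[0,0,0,1,0.3],[0,0,0,1,0.3],[0,0,0,0.85,0.3]]]'
python3 -m handwheel '[[[-0.3,1,0,0,0.3],[-0.3,1,0,0,0.3],[-0.3,1,0,0,0.3],[-0.3,1,0,0,0.3],[-0.3,1,0,0,0.3]]]'
python3 -m handwheel '[[[-0.3,1,0,0,0.3],[-0.3,1,0,0,0.3],[-0.3,1,0,0,0.3],[-0.3,1,0,0,0.3],[-0.3,1,0,0,0.3]]]'
```

```text
clock: 0.65
ee_pos: [0.1618, 0.5254, 0.2495]
eef_rot: [-180.0, 0.0, 119.6]
ft_force: [-0.1, 0.1, -0.3]
opening: 0.0556
finger_force: 0.0
clock: 1.15
ee_pos: [0.1618, 0.5254, 0.2495]
eef_rot: [-180.0, 0.1, 77.9]
ft_force: [0.7, 0.3, 0.5]
opening: 0.0555
finger_force: 0.0
clock: 1.65
ee_pos: [0.3466, 0.425, 0.2496]
eef_rot: [-180.0, 0.0, 78.2]
ft_force: [-0.0, 0.9, 1.3]
opening: 0.0557
finger_force: 0.0
clock: 2.15
ee_pos: [0.5302, 0.3255, 0.2495]
eef_rot: [-180.0, 0.0, 78.2]
ft_force: [0.3, 1.0, -0.2]
opening: 0.0556
finger_force: 0.0
```

```bash
python3 -m handwheel '[[[-0.2,0.55,0,0,0.3],[-0.2,0.55,0.5,0,0.3],[0,0,1,0,0.3],[0,0,1,0,0.3],[0,0,1,0,0.3]]]'
python3 -m handwheel '[[[0,0,1,0,0.3],[0,0,0.5,0,0.3],[0,0,0.1,0,0.3],[0,0,0,0,0.3]]]'
python3 - <<'E'
from h import *
cv2.imwrite("pics/s1.png",np.hstack([cv2.resize(arm.read_camera("side")[:,:,::-1][150:350,270:470],(400,400)),cv2.resize(arm.read_camera("top")[:,:,::-1][130:330,80:280],(400,400))]))
E
```

```text
clock: 2.65
ee_pos: [0.5689, 0.3015, 0.1082]
eef_rot: [-180.0, 0.0, 78.2]
ft_force: [0.9, -0.6, 0.3]
opening: 0.0555
finger_force: 0.0
clock: 3.05
ee_pos: [0.5684, 0.3017, 0.0452]
eef_rot: [-179.9, 0.1, 78.2]
ft_force: [-0.3, 0.7, 0.1]
opening: 0.0555
finger_force: 0.0
```

View pics/s1.png

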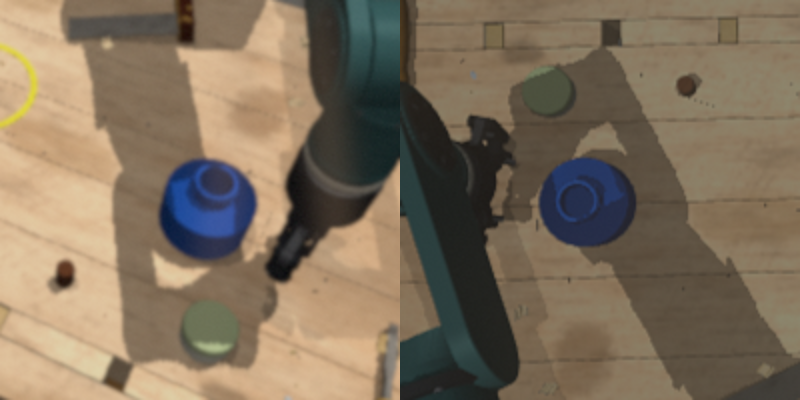

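```bash

python3 -m handwheel '[[[-0.4,0,0,0,0.3],[-0.3,0,0,0,0.3],[-0.2,0,0,0,0.3],[-0.2,0,0,0,0.3],[-0.3,0,0,0,0.3]]]'
python3 -m handwheel '[[[-0.3,0,0,0,0.3],[-0.3,0,0,0,0.3],[-0.3,0,0,0,0.3],[-0.3,0,0,0,0.3],[-0.3,0,0,0,0.3]]]'
python3 -m handwheel '[[[-0.3,0,0,0,0.3],[-0.3,0,0,0,0.3],[-0.3,0,0,0,0.3],[-0.3,0,0,0,0.3],[-0.3,0,0,0,0.3]]]'
python3 -m handwheel '[[[-0.3,0,0,0,0.3],[-0.3,0,0,0,0.3],[-0.2,0,0,0,0.3],[-0.1,0,0,0,0.3],[0,0,0,0,0.3]]]'
python3 - <<'E'
from h import *
cv2.imwrite("pics/s2.png",np.hstack([cv2.resize(arm.read_camera("side")[:,:,::-1][120:320,210:410],(400,400)),cv2.resize(arm.read_camera("top")[:,:,::-1][150:350,170:370],(400,400))]))
E
```

```text
clock: 3.65
ee_pos: [0.5579, 0.247, 0.0467]
eef_rot: [179.9, -0.1, 78.2]
ft_force: [0.3, 2.0, -0.5]
opening: 0.0553
finger_force: 1.2
clock: 4.15
ee_pos: [0.5453, 0.1878, 0.0466]
eef_rot: [179.9, -0.1, 78.2]
ft_force: [1.4, 4.3, 2.9]
opening: 0.0554
finger_force: 2.1
clock: 4.65
ee_pos: [0.533, 0.129, 0.0465]
eef_rot: [180.0, -0.1, 78.2]
ft_force: [0.7, 4.3, 4.1]
opening: 0.0555
finger_force: 2.6
clock: 5.15
ee_pos: [0.5254, 0.0934, 0.046]
eef_rot: [-180.0, 0.1, 78.2]
ft_force: [1.3, 2.0, 2.3]
opening: 0.0553
finger_force: 1.3
```

View pics/s2.png

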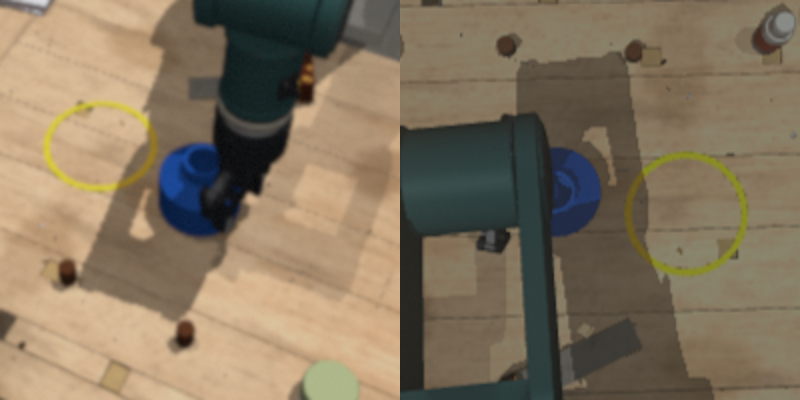

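The jar is upright and cradled between the fingers. Its mouth is at about (311.5,198.5) in the side view, and the ring lies ahead of it.

```bash
python3 - <<'E'
from h import *
S=pose("side");T=pose("top")
print(at_z(S,(378.5,240.75),.085),at_z(T,(168.6,230.5),.085),at_z(S,(311.5,198.5),.085))
j=at_z(S,(311.5,198.5),.085)[:2]; st=arm.read_state()
d=np.array([.4861,-.0983])-j; a=np.radians(st["eef_rot"][2]); x=np.array([np.cos(a),np.sin(a)]);y=np.array([x[1],-x[0]])
print("remain along tool",d@x,d@y,"jar rel tcp",(j-st["ee_pos"][:2])@x,(j-st["ee_pos"][:2])@y)
E
```

```text
[0.5518642  0.21026753 0.085     ] [0.5499077  0.20548248 0.085     ] [0.51137906 0.04557728 0.085     ]
remain along tool -0.14600850404479712 0.0046064133617331054 jar rel tcp -0.04972038953044221 -0.003803076914107464
```

```bash

python3 -m handwheel '[[[-0.2,0.01,0,0,0.3],[-0.3,0.01,0,0,0.3],[-0.3,0.01,0,0,0.3],[-0.3,0.01,0,0,0.3],[-0.3,0.01,0,0,0.3]]]'
python3 -m handwheel '[[[-0.3,0.01,0,0,0.3],[-0.3,0.01,0,0,0.3],[-0.3,0.01,0,0,0.3],[-0.3,0.01,0,0,0.3],[-0.3,0.01,0,0,0.3]]]'
python3 -m handwheel '[[[-0.3,0,0,0,0.3],[-0.2,0,0,0,0.3],[-0.1,0,0,0,0.3],[-0.05,0,0,0,0.3],[0,0,0,0,0.3]]]'
python3 -m handwheel '[[[0.3,0,0,0,0.3],[0.6,0,0,0,0.3],[1,0,0,0,0.3],[0.4,0,-1,0,0.3],[0,0,-1,0,0.3]]]'
python3 - <<'E'
from h import *
cv2.imwrite("pics/s3.png",np.hstack([cv2.resize(arm.read_camera("side")[:,:,::-1][140:260,200:320],(400,400),interpolation=2),cv2.resize(arm.read_camera("top")[:,:,::-1][200:320,255:375],(400,400),interpolation=2)]))
E
```

```text
clock: 5.75
ee_pos: [0.5153, 0.0378, 0.0455]
eef_rot: [-179.9, 0.0, 78.2]
ft_force: [0.5, 2.0, -0.7]
opening: 0.0555
finger_force: 1.3
clock: 6.25
ee_pos: [0.5054, -0.0211, 0.0458]
eef_rot: [-180.0, 0.0, 78.2]
ft_force: [0.8, 1.6, -0.7]
opening: 0.0554
finger_force: 1.0
clock: 6.75
ee_pos: [0.5005, -0.0458, 0.0461]
eef_rot: [180.0, 0.0, 78.2]
ft_force: [-0.6, 0.1, 0.3]
opening: 0.0555
finger_force: 0.0
clock: 7.25
ee_pos: [0.5183, 0.0478, 0.1254]
eef_rot: [-179.8, -0.0, 78.5]
ft_force: [1.2, -0.1, -0.5]
opening: 0.0554
finger_force: 0.0
```

View pics/s3.png

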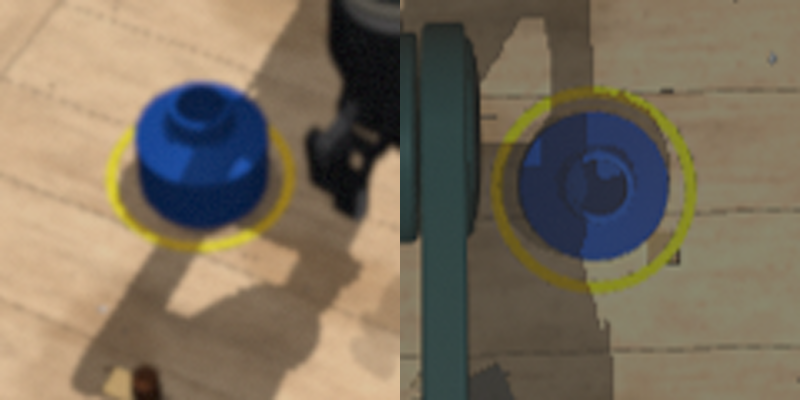

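```bash
python3 - <<'E'
from h import *
S=pose("side");T=pose("top")
for z in(.085,): print(at_z(T,(315,255.8),z),at_z(S,(260,170.9),z),tri(T,(315,255.8),S,(260,170.9)))
# jar body edge at z=.055 in top: centre
print(at_z(T,(255+193.5*.3,200+186*.3),.055))
st=arm.read_state();a=np.radians(st["eef_rot"][2]); x=np.array([np.cos(a),np.sin(a)]);y=np.array([x[1],-x[0]])
for g in((.678,.0992),(.6673,-.043)):
    d=np.array(g)-st["ee_pos"][:2]; print(d,d@x/.04,d@y/.04)
E
```

```text
[ 0.48931965 -0.09547109  0.085     ] [ 0.48918817 -0.09183951  0.085     ] (array([ 0.48862036, -0.0940707 ,  0.08351014]), np.float64(0.003368588058090839))
[ 0.48881871 -0.09436464  0.055     ]
[0.15444497 0.05294604] 2.0743634165785187 3.5153020208802572
[ 0.14374497 -0.08925396] -1.461639405425882 3.9694664104760453
```

```bash

python3 -m handwheel '[[[0.5,0.8,0,0,0.3],[0.5,0.8,0,0,0.3],[0.5,0.8,0,0,0.3],[0.5,0.8,0,0,0.3],[0.07,0.32,0,0,0.3]]]'
python3 - <<'E'
from h import *
st=arm.read_state(); im=arm.read_camera("wrist"); P=pose("wrist",st); print(st["ee_pos"],proj(P,(.678,.0992,.03)))
cv2.imwrite("pics/w1.png",im[:,:,::-1])
E
```

```text
clock: 7.85
ee_pos: [0.6761, 0.0995, 0.1245]
eef_rot: [180.0, -0.0, 78.4]
ft_force: [0.5, 0.5, -0.1]
opening: 0.0556
finger_force: 0.0
[0.67614165 0.09948882 0.12454579] [285.36889325 224.70514899]
```

View pics/w1.png

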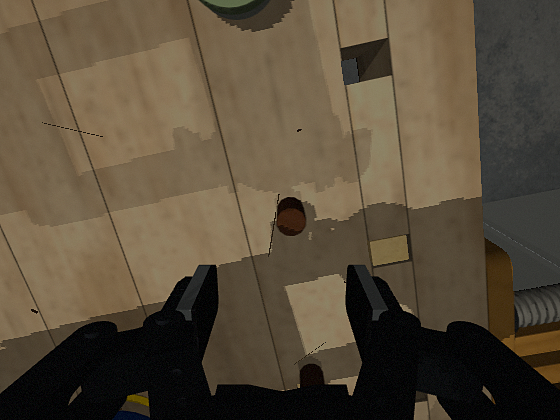

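The wrist view shows plug A's top face at about (291.5,222), 6 px right of my prediction, so I correct by that.

```bash
cat > rel.py <<'E'
from h import *
def rel(g):
    st=arm.read_state();a=np.radians(st["eef_rot"][2]); x=np.array([np.cos(a),np.sin(a)]);y=np.array([x[1],-x[0]])
    d=np.array(g)[:2]-st["ee_pos"][:2]; return (np.array([d@x,d@y])/.04).round(2)
E
python3 - <<'E'
from rel import *
p=at_z(pose("wrist"),(291.5,222),.03); print(p,rel(p))
E
```

```text
[0.68306164 0.0992411  0.03      ] [0.05 0.15]
```

```bash

python3 -m handwheel '[[[0.05,0.12,0,0,0.3],[0,0,0.8,0,0.3],[0,0,0.8,0,0.3],[0,0,0.6,0,0.3],[0,0,0.16,0,0.3]]]' 25
python3 -m handwheel '[[[0,0,0,0,0.3],[0,0,0,0,-0.9],[0,0,0,0,-0.9],[0,0,0,0,-0.9],[0,0,0,0,-0.9]]]' 25
python3 -m handwheel '[[[0,0,0,0,-0.9],[0,0,0,0,-0.9],[0,0,0,0,-0.9],[0,0,-0.5,0,-0.9],[0,0,-1,0,-0.9]]]' 25
python3 -m handwheel '[[[0,0,-1,0,-0.9],[0,0,-0.3,0,-0.9],[0,0,0,0,-0.9]]]' 25
python3 - <<'E'
from rel import *
st=arm.read_state(); im=arm.read_camera("wrist"); print(st["ee_pos"],st["opening"],rel((.489,-.0945)))
s=arm.read_camera("side")
u,v=map(int,proj(pose("side"),st["ee_pos"])); print(u,v)
cv2.imwrite("pics/w2.png",np.hstack([cv2.resize(im[180:400,170:390],(400,400)),cv2.resize(s[v-40:v+60,u-50:u+50],(400,400),interpolation=2)])[:,:,::-1])
E
```

```text
clock: 8.4
ee_pos: [0.6757, 0.0979, 0.0273]
eef_rot: [-179.5, 0.1, 78.2]
ft_force: [-0.7, -1.1, -0.4]
opening: 0.0553
finger_force: 0.0
clock: 8.9
ee_pos: [0.6804, 0.098, 0.0341]
eef_rot: [179.8, -0.1, 78.2]
ft_force: [-0.6, 0.9, 5.7]
opening: 0.0189
finger_force: 24.5
clock: 9.4
ee_pos: [0.6761, 0.0977, 0.0871]
eef_rot: [-179.4, 0.2, 78.2]
ft_force: [0.5, 0.1, -0.7]
opening: 0.0183
finger_force: 24.5
clock: 9.7
ee_pos: [0.6807, 0.098, 0.1474]
eef_rot: [179.6, -0.1, 78.2]
ft_force: [-0.6, 0.6, -0.2]
opening: 0.0185
finger_force: 24.5
[0.68074618 0.09801221 0.1473895 ] 0.01850107568546516 [-5.68 -3.68]
303 254
```

View pics/w2.png

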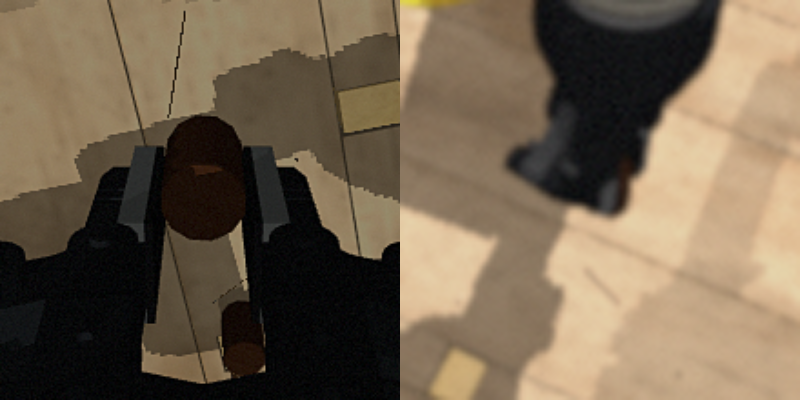

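```bash
python3 - <<'E'
from h import *
c=arm.calibration("wrist");K=np.linalg.inv(c["intrinsics"]);H=c["hand_eye"]
for px,ds in(((281,290),(.15,.155,.16)),((282.7,262),(.17,.18,.19))):
    for d in ds: print(px,d,(H[:3,:3]@(K@[*px,1]*d)+H[:3,3])*1000)
E
```

```text
(281, 290) 0.15 [ 0.29962861 -0.91408579  9.44706855]
(281, 290) 0.155 [-2.2009876  -0.92227287 13.91086217]
(281, 290) 0.16 [-4.70160382 -0.93045996 18.37465578]
(282.7, 262) 0.17 [ 3.0447582  -0.11331889 31.2013902 ]
(282.7, 262) 0.18 [-1.20661573 -0.08066275 40.35833902]
(282.7, 262) 0.19 [-5.45798966e+00 -4.80066085e-02  4.95152878e+01]
```

```bash

python3 -m handwheel '[[[-0.4,-0.3,0,0,-0.9],[-0.8,-0.5,0,0,-0.9],[-0.8,-0.5,0,0,-0.9],[-0.8,-0.5,0,0,-0.9],[-0.8,-0.5,0,0,-0.9]]]'
python3 -m handwheel '[[[-0.8,-0.5,0,0,-0.9],[-0.8,-0.5,0,0,-0.9],[-0.4,-0.3,0,0,-0.9],[-0.15,-0.08,0,0,-0.9],[0,0,0,0,-0.9]]]'
python3 -m handwheel '[[[0,0,0,0,-0.9],[0,0,0,0,-0.9],[0,0,0,0,-0.9]]]'
python3 - <<'E'
from rel import *
for i in range(4):
    im=arm.read_camera("wrist");st=arm.read_state(); print(st["ee_pos"],st["opening"],rel((.489,-.0945)))
cv2.imwrite("pics/w3.png",im[:,:,::-1])
E
```

```text
clock: 10.3
ee_pos: [0.5568, -0.0249, 0.14]
eef_rot: [-179.6, 0.0, 78.2]
ft_force: [1.0, -0.5, 0.4]
opening: 0.0188
finger_force: 24.5
clock: 10.8
ee_pos: [0.487, -0.0973, 0.1417]
eef_rot: [-179.8, -0.0, 78.1]
ft_force: [0.2, -0.2, 0.6]
opening: 0.0188
finger_force: 24.6
clock: 11.1
ee_pos: [0.4886, -0.0965, 0.1433]
eef_rot: [-180.0, -0.0, 78.3]
ft_force: [0.7, -0.7, -0.6]
opening: 0.0186
finger_force: 24.6
[ 0.48857698 -0.09660209  0.14345569] 0.018250349279567132 [ 0.05 -0.  ]
[ 0.48850126 -0.09669848  0.14347076] 0.018574545340235768 [0.06 0.  ]
[ 0.48842812 -0.09679264  0.14355137] 0.018908162097850564 [0.06 0.  ]
[ 0.48833917 -0.09689961  0.1435991 ] 0.018831692434665072 [0.06 0.  ]
```

View pics/w3.png

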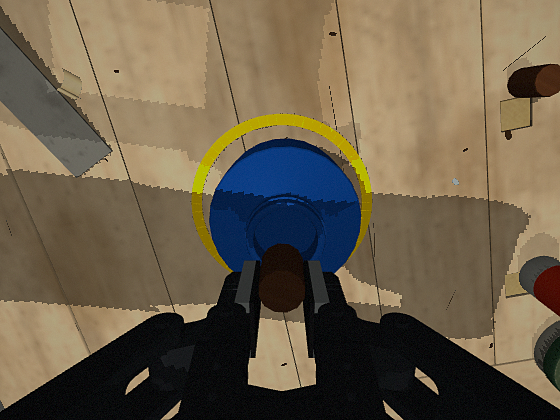

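The plug is held upright. The mouth's rim spans columns of about 247–325, with its top edge at row 197 and its centre near (286,232). I check this against the estimate.

```bash
python3 - <<'E'
from rel import *
P=pose("wrist"); th=np.linspace(0,2*np.pi,100)
for r in(.022,.0175):
    q=np.array([proj(P,(.489+r*np.cos(t),-.0945+r*np.sin(t),.085)) for t in th]); print(r,q.min(0),q.max(0),proj(P,(.489,-.0945,.085)))
im=cv2.imread("pics/w3.png")[170:290,220:350]; 
for t in th: 
    u=proj(P,(.489+.022*np.cos(t),-.0945+.022*np.sin(t),.085)); cv2.circle(im,(int(u[0]-220),int(u[1]-170)),0,(0,255,0),-1)
cv2.imwrite("pics/w3c.png",cv2.resize(im,None,fx=5,fy=5,interpolation=0)*1)
E
```

```text
0.022 [242.97362037 203.22832358] [323.00566724 277.87462111] [282.9913505  241.76470306]
0.0175 [251.16283146 211.32154242] [314.81791596 270.67608331] [282.9913505  241.76470306]
```

View pics/w3c.png

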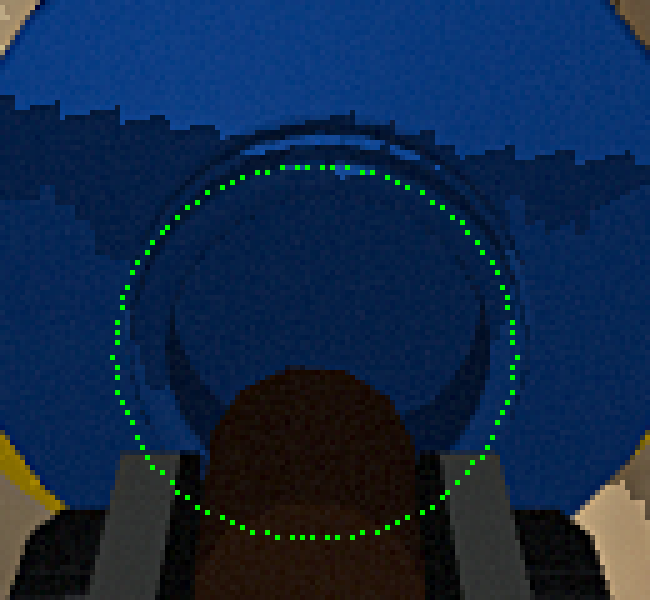

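```bash
python3 - <<'E'
from rel import *
p=at_z(pose("wrist"),(285,234.5),.085); print(p,rel(p),arm.read_state()["ee_pos"])
E
```

```text
[ 0.49094238 -0.0905563   0.085     ] [0.17 0.03] [ 0.48833917 -0.09689961  0.1435991 ]
```

```bash

python3 -m handwheel '[[[0.08,0.03,0,0,-0.9],[0,0,0.3,0,-0.9],[0,0,0.3,0,-0.9],[0,0,0.25,0,-0.9],[0,0,0.05,0,-0.9]]]'
python3 -m handwheel '[[[0,0,0,0,-0.9],[0,0,0,0,-0.9],[0,0,0,0,-0.9]]]'
```

```text
clock: 11.8
ee_pos: [0.4884, -0.0939, 0.1049]
eef_rot: [-179.7, -0.0, 78.2]
ft_force: [-0.2, 0.3, -0.5]
opening: 0.0191
finger_force: 24.6
clock: 12.1
ee_pos: [0.4903, -0.0945, 0.1082]
eef_rot: [179.9, 0.0, 78.2]
ft_force: [-0.2, -0.6, 0.4]
opening: 0.019
finger_force: 24.6
```

```bash

python3 -m handwheel '[[[0,0,0,0,0.1],[0,0,0,0,0.1],[0,0,0,0,0.1],[0,0,-0.5,0,0.1],[0,0,-0.7,0,0.1]]]'
python3 - <<'E'
from rel import *
print(rel((.6673,-.043)))
def brown(im):
    h=cv2.cvtColor(im,cv2.COLOR_RGB2HSV); m=cv2.inRange(h,(0,110,20),(12,255,110))
    k,l,s,c=cv2.connectedComponentsWithStats(m); return [(s[i].tolist(),c[i].round(1).tolist()) for i in range(1,k) if s[i,4]>25]
for f in("top0","side0","w1","w3"): print(f,brown(cv2.imread(f"pics/{f}.png")[:,:,::-1]))
for n in("top","side","wrist"): print(n,brown(arm.read_camera(n)))
E
```

```text
clock: 12.6
ee_pos: [0.4885, -0.0939, 0.1541]
eef_rot: [-179.7, -0.0, 78.2]
ft_force: [0.1, 0.1, 0.5]
opening: 0.0473
finger_force: 0.0
[2.16 4.11]
top0 [([347, 164, 13, 12, 48], [351.2, 170.8]), ([222, 345, 25, 41, 294], [233.8, 365.1])]
side0 [([358, 131, 9, 27, 150], [362.0, 143.3]), ([360, 161, 7, 10, 46], [363.0, 165.5]), ([172, 225, 16, 15, 147], [180.4, 233.0]), ([240, 250, 7, 12, 65], [243.2, 255.0]), ([299, 281, 8, 12, 71], [302.1, 286.3])]
w1 [([277, 199, 29, 37, 551], [290.0, 219.3])]
w3 [([508, 64, 52, 33, 988], [537.1, 80.6]), ([259, 244, 46, 68, 1674], [281.7, 279.4]), ([533, 265, 27, 52, 945], [548.7, 288.2])]
top [([347, 164, 13, 12, 52], [351.4, 171.0]), ([222, 345, 13, 22, 113], [228.8, 354.6])]
side [([358, 131, 8, 27, 137], [361.7, 143.2]), ([360, 161, 7, 10, 49], [362.8, 165.3]), ([172, 224, 16, 16, 148], [180.5, 232.9]), ([240, 250, 7, 12, 62], [243.2, 255.4])]
wrist [([486, 71, 52, 29, 865], [513.8, 85.2]), ([512, 258, 48, 63, 1817], [537.2, 281.7])]
```

```bash

python3 -m handwheel '[[[0.3,0.5,0,0,0.3],[0.45,0.85,0,0,0.3],[0.45,0.85,0,0,0.3],[0.45,0.85,0,0,0.3],[0.4,0.8,0.3,0,0.3]]]'
python3 -m handwheel '[[[0.1,0.25,0.4,0,0.3],[0,0,0,0,0.3],[0,0,0,0,0.3],[0,0,0,0,0.3]]]'
python3 - <<'E'
from rel import *
st=arm.read_state(); im=arm.read_camera("wrist"); P=pose("wrist",st); print(st["ee_pos"],proj(P,(.6673,-.043,.03)))
h=cv2.cvtColor(im,cv2.COLOR_RGB2HSV); m=cv2.inRange(h,(0,110,20),(12,255,110))
k,l,s,c=cv2.connectedComponentsWithStats(m)
for i in range(1,k):
    if s[i,4]>200:
        print(s[i],c[i]); 
        if 200<c[i][0]<360:
            u=(s[i,0]+s[i,2]-15,s[i,1]+s[i,3]-14); p=at_z(P,u,.03); print(u,p,rel(p))
            ms=l==i
            for y in range(s[i,1],s[i,1]+s[i,3],3): xs=np.nonzero(ms[y])[0]; print(y,xs.min() if len(xs) else'',xs.max() if len(xs) else'')
E
```

```text
clock: 13.25
ee_pos: [0.6594, -0.0449, 0.1439]
eef_rot: [179.9, -0.0, 78.2]
ft_force: [0.2, -0.0, 0.1]
opening: 0.0558
finger_force: 0.0
clock: 13.65
ee_pos: [0.6674, -0.0439, 0.1282]
eef_rot: [180.0, 0.0, 78.2]
ft_force: [-0.5, 0.6, -0.4]
opening: 0.0555
finger_force: 0.0
[ 0.66739654 -0.043938    0.12815294] [282.02002233 221.67466977]
[273 198  29  37 572] [286.17832168 217.76048951]
(np.int32(287), np.int32(221)) [ 0.67059676 -0.04321811  0.03      ] [0.03 0.07]
198 288 288
201 278 287
204 276 290
207 276 286
210 275 294
213 275 298
216 274 300
219 273 301
222 273 301
225 274 301
228 276 298
231 277 296
234 283 290
[323 375  34  21 306] [342.25816993 382.25816993]
(np.int32(342), np.int32(382)) [ 0.68554973 -0.17862199  0.03      ] [-3.2   1.13]
375 341 341
378 329 352
381 325 356
384 323 355
387 347 354
390 348 353
393 348 352
```

```bash

python3 -m handwheel '[[[0.08,0.06,0,0,0.3],[0,0,0.8,0,0.3],[0,0,0.8,0,0.3],[0,0,0.6,0,0.3],[0,0,0.24,0,0.3]]]' 25
python3 -m handwheel '[[[0,0,0,0,0.3],[0,0,0,0,0.3],[0,0,0,0,-0.9],[0,0,0,0,-0.9],[0,0,0,0,-0.9]]]' 25
python3 -m handwheel '[[[0,0,0,0,-0.9],[0,0,0,0,-0.9],[0,0,0,0,-0.9],[0,0,-0.5,0,-0.9],[0,0,-1,0,-0.9]]]' 25
python3 -m handwheel '[[[0,0,-1,0,-0.9],[0,0,-0.4,0,-0.9],[0,0,0,0,-0.9],[0,0,0,0,-0.9],[0,0,0,0,-0.9]]]' 25
python3 - <<'E'
from rel import *
st=arm.read_state(); im=arm.read_camera("wrist"); print(st["ee_pos"],st["opening"],rel((.490,-.0925)))
h=cv2.cvtColor(im,cv2.COLOR_RGB2HSV); m=cv2.inRange(h,(0,110,20),(12,255,110))
k,l,s,c=cv2.connectedComponentsWithStats(m); print([ (a,b) for a,b in zip(s,c) if a[4]>200][1:])
E
```

```text
clock: 14.2
ee_pos: [0.6691, -0.0407, 0.0273]
eef_rot: [-179.7, 0.0, 78.2]
ft_force: [-0.5, -0.7, -0.1]
opening: 0.0555
finger_force: 0.0
clock: 14.7
ee_pos: [0.672, -0.0411, 0.0319]
eef_rot: [179.8, -0.0, 78.2]
ft_force: [0.1, 0.4, 2.8]
opening: 0.0187
finger_force: 24.5
clock: 15.2
ee_pos: [0.6677, -0.0405, 0.0851]
eef_rot: [-179.4, 0.0, 78.2]
ft_force: [0.5, -0.5, 0.2]
opening: 0.019
finger_force: 24.5
clock: 15.7
ee_pos: [0.6694, -0.0407, 0.1423]
eef_rot: [-179.7, 0.0, 78.2]
ft_force: [-0.5, 0.3, -0.8]
opening: 0.0188
finger_force: 24.5
[ 0.66944093 -0.04074052  0.14231322] 0.018792994934782314 [-2.18 -4.13]
[(array([ 259,  257,   46,   69, 1453], dtype=int32), array([281.36682725, 295.0440468 ]))]
```

```bash

python3 -m handwheel '[[[-0.2,-0.4,0,0,-0.9],[-0.4,-0.8,0,0,-0.9],[-0.4,-0.8,0,0,-0.9],[-0.4,-0.8,0,0,-0.9],[-0.4,-0.7,0,0,-0.9]]]'
python3 -m handwheel '[[[-0.2,-0.4,0,0,-0.9],[-0.12,-0.23,0,0,-0.9],[0,0,0,0,-0.9],[0,0,0,0,-0.9],[0,0,0,0,-0.9]]]'
python3 - <<'E'
from rel import *
for i in range(3):
    im=arm.read_camera("wrist"); st=arm.read_state();print(st["ee_pos"],st["opening"],rel((.4905,-.09)))
P=pose("wrist",st)
h=cv2.cvtColor(im,cv2.COLOR_RGB2HSV); m=cv2.inRange(h,(0,110,20),(12,255,110))
k,l,s,c=cv2.connectedComponentsWithStats(m); print([ (a,b) for a,b in zip(s,c) if a[4]>200][1:])
print(proj(P,(.4909,-.0906,.085)), proj(P,(.4909,-.0906,.055)))
# blue body extents at a few rows, and ring
b=cv2.inRange(h,(105,120,20),(125,255,255)); xs=np.nonzero(b)
print("blue top row",xs[0].min(),"cols",xs[1].min(),xs[1].max())
h3=cv2.cvtColor(cv2.imread("pics/w3.png"),cv2.COLOR_BGR2HSV); b=cv2.inRange(h3,(105,120,20),(125,255,255)); xs=np.nonzero(b)
print("w3 blue top row",xs[0].min(),"cols",xs[1].min(),xs[1].max())
E
```

```text
clock: 16.25
ee_pos: [0.5167, -0.0827, 0.1437]
eef_rot: [-179.8, -0.0, 78.2]
ft_force: [1.1, -1.1, 0.2]
opening: 0.0188
finger_force: 24.5
clock: 16.75
ee_pos: [0.4928, -0.09, 0.1457]
eef_rot: [-180.0, -0.0, 78.3]
ft_force: [0.7, 0.1, -0.3]
opening: 0.0192
finger_force: 24.5
[ 0.49276576 -0.09004081  0.14579016] 0.01845087818173896 [-0.01 -0.06]
[ 0.49268638 -0.09003243  0.14581727] 0.01911607719531573 [-0.01 -0.05]
[ 0.4925948  -0.09003732  0.14582615] 0.018589881976799463 [-0.01 -0.05]
[(array([ 259,  256,   46,   71, 1702], dtype=int32), array([281.28848414, 292.54876616])), (array([ 526,  273,   34,   58, 1345], dtype=int32), array([545.71821561, 297.00669145]))]
[279.94710179 245.94295538] [280.1166707  228.01480992]
blue top row 149 cols 159 468
w3 blue top row 139 cols 162 445
```

```bash

python3 -m handwheel '[[[0.04,-0.03,0,0,-0.9],[0,0,0.3,0,-0.9],[0,0,0.3,0,-0.9],[0,0,0.25,0,-0.9],[0,0,0.1,0,-0.9]]]'
python3 -m handwheel '[[[0,0,0,0,-0.9],[0,0,0,0,-0.9],[0,0,0,0,-0.9]]]'
```

```text
clock: 17.4
ee_pos: [0.4899, -0.0881, 0.1056]
eef_rot: [-179.8, -0.0, 78.2]
ft_force: [-0.6, 0.6, -0.4]
opening: 0.0188
finger_force: 24.5
clock: 17.7
ee_pos: [0.4916, -0.0886, 0.1086]
eef_rot: [179.9, 0.0, 78.2]
ft_force: [-0.5, -0.2, 0.8]
opening: 0.019
finger_force: 24.5
```

Inserted without contact; release, rise, retreat clear and check.

```bash

python3 -m handwheel '[[[0,0,0,0,0.1],[0,0,0,0,0.1],[0,0,0,0,0.1],[0,0,-0.5,0,0.1],[0,0,-1,0,0.1]]]'
python3 -m handwheel '[[[0.3,0,-1,0,0.1],[0.8,0,0,0,0.1],[0.8,0,0,0,0.1],[0.8,0,0,0,0.1],[0.8,0,0,0,0.1]]]'
python3 -m handwheel '[[[0.8,0,0,0,0.1],[0.8,0,0,0,0.1],[0,0,0,0,0.1],[0,0,0,0,0.1],[0,0,0,0,0.1]]]'
python3 - <<'E'
from rel import *
def comps(m,a): k,l,s,c=cv2.connectedComponentsWithStats(m); return [(s[i].tolist(),c[i].round(1).tolist()) for i in range(1,k) if s[i,4]>a]
for n in("top","side"):
    im=arm.read_camera(n); h=cv2.cvtColor(im,cv2.COLOR_RGB2HSV); cv2.imwrite(f"pics/end_{n}.png",im[:,:,::-1]); P=pose(n)
    print(n,"brown",comps(cv2.inRange(h,(0,110,20),(12,255,110)),25))
    b=cv2.inRange(h,(105,100,20),(125,255,255)); print("blue",comps(b,200))
    W=[at_z(P,(x,y),0)[:2] for y,x in np.argwhere(cv2.inRange(h,(24,150,40),(35,255,255)))]
    W=np.array(W); k=abs(np.linalg.norm(W-[.486,-.098],axis=1)-.066)<.012; print("tape px",k.sum(),"angles seen",len(set((np.degrees(np.arctan2(*(W[k]-[.486,-.098]).T))//10).tolist())))
    # glue/stain/tin shift check vs start
    h0=cv2.imread(f"pics/{n}0.png")[:,:,::-1]; d=cv2.absdiff(im,h0).max(2)
    for q,X in(("stain",(.676,.2515,.02)),("glue",(.685,-.195,.05)),("tin",(.71,-.275,.02))):
        u,v=map(int,proj(P,X)); print(q,(d[v-15:v+15,u-15:u+15]>40).mean().round(3))
    # dark interior inspection
    c=np.array(comps(b,200)[0][1]) if comps(b,200) else None
    u,v=map(int,proj(P,(.4895,-.0935,.085))); print("mouth px",u,v); print(im[v-6:v+7:2,u-8:u+9:2].tolist() if n=="top" else '')
P=pose("top"); ctr=[np.array(proj(P,(.4889+.048*np.cos(t),-.0944+.048*np.sin(t),.055))) for t in np.linspace(0,6.28,60)]; print("pred blue bbox",np.min(ctr,0),np.max(ctr,0))
E
```

```text
clock: 18.2
ee_pos: [0.4887, -0.0877, 0.1648]
eef_rot: [-179.5, -0.0, 78.2]
ft_force: [0.8, -0.6, 0.5]
opening: 0.0473
finger_force: 0.0
clock: 18.7
ee_pos: [0.5199, 0.0498, 0.2084]
eef_rot: [180.0, -0.0, 78.2]
ft_force: [-0.3, 1.1, -0.4]
opening: 0.047
finger_force: 0.0
clock: 19.2
ee_pos: [0.5327, 0.1104, 0.208]
eef_rot: [-180.0, 0.0, 78.2]
ft_force: [-0.2, -0.4, -0.6]
opening: 0.0471
finger_force: 0.0
top brown [([347, 165, 13, 10, 47], [351.3, 171.0]), ([236, 361, 8, 18, 57], [238.4, 371.3])]
blue [([291, 234, 44, 44, 1362], [312.5, 255.4])]
tape px 389 angles seen 36
stain 0.0
glue 0.0
tin 0.0
mouth px 314 255
[[[46, 57, 92], [48, 69, 121], [60, 49, 46], [69, 51, 36], [64, 47, 34], [52, 47, 46], [49, 68, 115], [52, 73, 121], [49, 68, 118]], [[47, 69, 123], [46, 57, 90], [46, 51, 74], [44, 49, 69], [49, 63, 102], [49, 63, 101], [49, 68, 115], [49, 69, 116], [52, 73, 122]], [[46, 66, 112], [47, 56, 84], [46, 53, 80], [45, 49, 68], [46, 49, 67], [47, 61, 100], [46, 53, 76], [46, 50, 67], [45, 50, 71]], [[44, 58, 95], [47, 56, 85], [46, 56, 86], [44, 49, 68], [46, 50, 69], [45, 50, 69], [46, 50, 70], [46, 51, 70], [45, 46, 58]], [[47, 63, 105], [45, 55, 84], [47, 57, 87], [45, 49, 69], [44, 49, 69], [44, 49, 68], [46, 50, 69], [45, 50, 70], [45, 45, 54]], [[47, 69, 120], [46, 53, 76], [44, 51, 74], [43, 48, 69], [45, 50, 69], [44, 49, 69], [47, 51, 70], [46, 50, 70], [48, 54, 78]], [[50, 73, 125], [51, 52, 71], [54, 44, 35], [48, 44, 46], [45, 50, 69], [46, 50, 70], [45, 50, 69], [46, 48, 62], [49, 71, 123]]]
side brown [([360, 161, 7, 10, 47], [362.9, 165.8]), ([172, 225, 16, 15, 143], [180.2, 233.1])]
blue [([241, 165, 39, 43, 1386], [260.4, 186.0])]
tape px 139 angles seen 15
stain 0.0
glue 0.0
tin 0.0
mouth px 259 170

pred blue bbox [290.64549461 233.27683007] [335.46961648 278.47258193]
```

```bash
python3 - <<'E'
import cv2
for n,a in(("top",(300,242,330,272)),("side",(243,158,277,186))):
    im=cv2.imread(f"pics/end_{n}.png").astype(int)
    print(n)
    for y in range(a[1],a[3]): print(y,"".join("#" if im[y,x,2]>im[y,x,0] else "." if im[y,x,0]<85 else "b" for x in range(a[0],a[2])))
E
```

```text
top
242 bbbbbbbbbbbbbbbbbbbbbbbbbbbbbb
243 bbbbbbbbbbbbbbbbbbbbbbbbbbbbbb
244 bbbbbbbbbb....b.....bbbbbbbbbb
245 bbbbbbbbbb.bbbbbbb....bbbbbbbb
246 bbbbbbbb..bbbbbbbbbb...bbbbbbb
247 bbbbbbbbbbbbbbbbbbbbb..bbbbbbb
248 bbbbbbbbbbb.#####bbbbbb.bbbbbb
249 bbbbbbbbb.#######bbbbbb..bbbbb
250 bbbbbbbbb...#....bbbbbbb.bbbbb
251 bbbbbbbbbb....bbbbbbbbbbbbbbbb
252 bbbbbbbb.b....bbbbbbb.bbbbbbbb
253 bbb..bbb.b.....bbb.....bbbbbbb
254 bbbbbbb..bb............bbbbbbb
255 bbbbbbb.bbb............bbbbbbb
256 bbbbbbb.bbb............bbbbbbb
257 bbbbbbbb.bb............bbbbbbb
258 bbbbbbbbbb.............bbbbbbb
259 bbbbbbb..b.............bbbbbbb
260 bbbbbbbb..............bbbbbbbb
261 bbbbbbbb.####........bbbbbbbbb
262 bbbbbbbbb.###.......bbbbbbbbbb
263 bbbbbbbbbbb.#......bbbbbbbbbbb
264 bbbbbbbbbbbbbbbbbbbbbbbbbbbbbb
265 bbbbbbbbbbbbbbbbbbbbbbbbbbbbbb
266 bbbbbbbbbbbbbbbbbbbbbbbbbbbbbb
267 bbbbbbbbbbbbbbbbbbbbbbbbbbbbbb
268 bbbbbbbbbbbbbbbbbbbbbbbbbbbbbb
269 bbbbbbbbbbbbbbbbbbbbbbbbbbbbbb
270 bbbbbbbbbbbbbbbbbbbbbbbbbbbbbb
271 bbbbbbbbbbbbbbbbbbbbbbbbbbbbbb
side
158 ##################################
15
[... 350 characters left out ...]
68 ####bbbbbbbb...........bbbbbbbb###
169 ###bbbbbbbb............bbbbbbbbbb#
170 ##bbbbbbbbb.............bbbbbbbbbb
171 #bbbbbbbbb..............bbbbbbbbbb
172 bbbbbbbbbbb............bbbbbbbbbbb
173 bbbbbbbbbbb............bbbbbbbbbbb
174 bbbbbbbbbbbb..........bbbbbbbbbbbb
175 bbbbbbbbbbbbbb......bbbbbbbbbbbbbb
176 bbbbbbbbbbbbbbbbbbbbbbbbbbbbbbbbbb
177 bbbbbbbb..bbbbbbbbbbbbbb..bbbbbbbb
178 bbbbbbbb....bbbbbbbbbbb..bbbbbbbbb
179 bbbbbbbbb....bbbbbbbb...bbbbbbbbbb
180 bbbbbbbbb........bbb...bbbbbbbbbbb
181 bbbbbbbbbbb..........bbbbbbbbbbbbb
182 bbbbbbbbbbbbb.......bbbbbbbbbbbbbb
183 bbbbbbbbbbbbbbbbbbbbbbbbbbbbbbbbbb
184 bbbbbbbbbbbbbbbbbbbbbbbbbbbbbbbbbb
185 bbbbbbbbbbbbbbbbbbbbbbbbbbbbbbbbbb
```

```bash
python3 -c "
from bench import arm
print(arm.job_done())"
```

```text
the job is handed in; nothing more can be done
None
```

The job is handed in: the final images show the jar upright inside the ring with no tape covered and both plugs inside it. The glue bottle, stain jar and wax tin have not moved, and the run took about 19 s of the 61 s.

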